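# Turn the drip board, set the nested tubs and the soap on it

## Task

The drip board in front of the leaning steel rest was left upside down: turn it over, with the help of the rest, so that it lies flat on the counter on its rubber feet, ribs up. Then stand the widest tub upright wholly on the board, towards one end of it, nest all the other tubs that are there inside it in size order, each standing upright and fully down inside the next wider one, and lay the soap bar flat on the ribs at the other end of the board. Leave the other things on the counter where they are.

Things in the scene. Friction and masses are not known exactly. Their poses are not given: they have to be found in the camera images.
- rest: fixed polished steel leaning rest; origin: middle of the line where its flat sloping front face (240 mm wide, local y) meets the counter. The face rises towards local +x at 65 degrees from the counter, 86 mm along the slope. It is slippery: a board pushed along the counter towards local +x runs its leading edge up the face until it leans flat on it, standing out past the crest, and stays there.
- rest_crest (a point): middle of the top edge of the rest's sloping face, about 78 mm above the counter and 36 mm in local +x of the foot line. Behind it is open space (only a foot plate 6 mm high, to 62 mm in +x of the foot line), so the top of a board leaning on the rest can be reached from behind and pulled over. Axes as rest.
- board_mid (a point): centre of the wooden drip board, 150 mm (x) by 220 mm (y), 0.3 kg, too wide to grip, 21 mm thick over all: slab 10 mm, seven ribs 3 mm high along x on its +z side (ending 8 mm short of the edges), four black rubber feet 8 mm high, 20 mm across on its -z side, 20 mm in from the edges. Starts upside down on its ribs, feet up (z points down), 1 to 9 cm clear in front of the rest, one of its two 220 mm edges roughly facing it.
- soap_mid (a point): centre of the cream-coloured soap bar, 60 mm (x) by 40 mm (y) by 26 mm (z), lying flat on the counter, 0.09 kg.
- tub_a_mid (a point): open-topped round white plastic tub with straight walls, standing mouth up; outer diameter 136 mm, bore 120 mm, height 50 mm, wall 8 mm, base 6 mm thick; this point is on its axis, half-way up (25 mm above its underside); z points up out of its mouth. The widest and lowest tub. 0.2 kg.
- tub_b_mid (a point): open-topped round white plastic tub with straight walls, standing mouth up; outer diameter 108 mm, bore 92 mm, height 62 mm, wall 8 mm, base 6 mm thick; this point is on its axis, half-way up (31 mm above its underside); z points up out of its mouth. Second widest. 0.16 kg. Sometimes absent.
- tub_c_mid (a point): open-topped round white plastic tub with straight walls, standing mouth up; outer diameter 80 mm, bore 64 mm, height 74 mm, wall 8 mm, base 6 mm thick; this point is on its axis, half-way up (37 mm above its underside); z points up out of its mouth. Third widest. 0.12 kg. Sometimes absent.
- tub_d_mid (a point): open-topped round white plastic tub with straight walls, standing mouth up; outer diameter 52 mm, bore 36 mm, height 86 mm, wall 8 mm, base 6 mm thick; this point is on its axis, half-way up (43 mm above its underside); z points up out of its mouth. The narrowest and tallest. 0.09 kg. Sometimes absent.
- brush: bystander, not to be disturbed: hand brush about 180 mm long lying on the counter; origin at the centre of its underside as it lies
- pot: bystander, not to be disturbed: small amber glass jar 60 mm tall, 60 mm across; origin at the centre of its underside
There are look-alikes about, which are no part of the job. Leave any brown or green look-alike of the part that bears tub_a_mid alone.

How it is judged (in metres and radians):
On the way, in this order (a step that is already met when the one before it is completed fails the run):
1. the board lies flat on the counter on its feet, ribs up (angle between board_mid's own z axis and vertical below 0.1 rad and height (world z) of board_mid below 0.02 m), for 0.2 s.
2. the widest tub stands upright on the board (all of step 1 and x of tub_a_mid in the frame of board_mid between -0.03 and 0.03 m and y of tub_a_mid in the frame of board_mid between -0.065 and 0.065 m and z of tub_a_mid in the frame of board_mid between 0.03 and 0.042 m and angle between tub_a_mid's own z axis and vertical below 0.1 rad), for 0.2 s.
At the end, for the whole second after the job is handed in: Board flat on its feet, ribs up; widest tub upright on it (axis within 30 mm of the middle in board x, 65 mm in y); each other tub present upright inside the next wider, its underside at most 28 mm above the widest's; soap flat on the ribs, its centre on the board; all at rest (all of step 2 and horizontal distance between each of tub_b_mid, tub_c_mid, tub_d_mid and tub_a_mid below 0.04 m and z of tub_b_mid in the frame of tub_a_mid below 0.034 m and angle between each of tub_b_mid, tub_c_mid, tub_d_mid's own z axis and vertical below 0.12 rad and z of tub_c_mid in the frame of tub_a_mid below 0.04 m and z of tub_d_mid in the frame of tub_a_mid below 0.046 m and x of soap_mid in the frame of board_mid between -0.07 and 0.07 m and y of soap_mid in the frame of board_mid between -0.105 and 0.105 m and z of soap_mid in the frame of board_mid between 0.019 and 0.029 m and angle between the z axis of soap_mid and the z axis of board_mid, either way round below 0.15 rad and linear speed of each of board, soap, tub_a, tub_b, tub_c, tub_d below 0.02 m/s); the robot touches nothing.
It fails at once if a bystander is moved more than 50 mm (distance of any of brush, pot from where it was at the start of the episode above 0.05 m).
Of tub_b, tub_c, tub_d only 2 to 3 are there at a start; the rules pass over those that are not, and their reading is None.
At some moment in a run one of tub_b, tub_c, soap may be knocked a few centimetres aside while the robot is not near it.
It also fails if it takes over 200 s, if anything falls off the work surface, if the arm or the gripper's body presses on something with over 40 N, if the wrist force passes 120 N, or if a joint passes its speed limit or range.

## Robot

A 6-joint arm with a two-finger parallel gripper is mounted at the origin on the work surface. World frame = base frame: x ahead of the robot, y to its left, z up, the work surface at z = 0. Lengths are in mm, angles in rad, forces in N, time in s.
With the tool pointing down it reaches from about 350 to 975 mm from the base axis. Payload 7.1 kg.
Tool frame: the origin (TCP) lies on the front face of the gripper's body, between the roots of the fingers; the fingertips stand 80 mm ahead of it and the grasp point (between the pads) lies 61 mm ahead of it (env.tips_ahead is the distance from the TCP to the fingertips, in mm); z points along the fingers, y is the direction in which the jaws open and shut (so a half turn about z gives the same grasp; the last joint's range is limited). The gripper opens to 88 mm and grips with 3 to 60 N. Pads are 20 mm wide; open, the fingers measure 115 mm over their backs; the gripper's body (75 mm by 178 mm) begins 61 mm behind the grasp point.
Start: joints at [-1.127, 0.423, 1.63, -0, 1.089, -0.019], TCP at [279.049, -559.229, 302.675] pointing down, gripper open.
Joint ranges: [-3, 3], [-0.9, 2.11], [0.09, 2.58], [-1.31, 4.45], [0.11, 2.69], [-2.54, 2.54]. Speed limits (rad/s): [2.39, 2.39, 3.01, 3.14, 3.14, 3.14].

## Interface

Orientations are given as a unit quaternion [x, y, z, w].
In Python, from station import env, set_gripper, viewer, workorder gives the robot as it stands. Calls block until the motion is done:
- env.reach(position, orientation): joint-space move of the TCP to a pose.
- env.move_l(position, rot=None, rate=150, f_stop=None): straight line of the TCP; rot=None keeps the orientation; rate is the mean speed in mm/s. With f_stop (N) it stops when the force on the tool has changed by that much, and returns True; else False.
- env.move_joints(angles): joint-space move.
- set_gripper(opening): finger opening in mm; the grip force is fixed at half the most; returns when the fingers have stopped.
- env.hold(seconds).
- env.ik(position, orientation): joint angles nearest the present ones, or None.
- env.read_state(): the state.
- viewer.camera(name): name is "scene" or "top"; returns the picture (400x640x3 uint8, blue, green, red); there is no depth.
- viewer.camera_params(name): a dict with "fx", "fy", "cx", "cy" (pixels), "dist" ([k1, k2, p1, p2, k3] as OpenCV has them; the pictures are not rectified), "pose" (4x4, takes a point from camera to world coordinates). Camera axes: x right, y up, looking along -z (the intrinsics and any distortion apply to the point x, -y, -z); pixel columns grow to the right and rows downward; lengths in mm; the calibration is good to about 2 mm. A picture is of the moment at which its call begins. camera_params takes no time and is no camera call.
A pose or a line that the arm cannot do raises env.IKError and nothing moves.
- workorder.sign_off(): hands the job in, once; it reports no verdict.
The state is a dict: "time_s": time; "qpos": joint angles; "dq": joint speeds; "tau": joint torques, N m; "tool_pos": TCP position; "orientation": TCP orientation; "force": force on the tool from outside, world axes, zero at the start; "wrist_torque": the same for the moment, N m; "width": finger opening in mm.
Only numpy, scipy, OpenCV 4.12 (cv2) and the standard library are available. Lean on these libraries where they do the work, as an engineer would, in place of code of your own. Each camera call takes 0.05 s, during which the arm holds its last target. There are 200 camera calls.

## Working session

There is one attempt and no reset: what is moved stays moved. The work goes in short steps, each a Python script; the robot and the scene stay as the last script left them, time stands still between calls to the robot, and variables do not carry over. Pictures are saved under pics/ and viewed, about 12 in all and at most 16, crops included, and the job is handed in when it is done.

```bash
mkdir -p pics; ls
cat > h.py <<'E'
import numpy as np, cv2
from station import env,set_gripper,viewer,workorder
from scipy.spatial.transform import Rotation as R
def snap(cam,fn=None,crop=None,s=1):
    im=viewer.camera(cam)
    if fn: 
        cv2.imwrite('pics/raw_'+fn,im)
        if crop: x0,y0,x1,y1=crop; im=im[y0:y1,x0:x1]
        if s!=1: im=cv2.resize(im,None,fx=s,fy=s,interpolation=cv2.INTER_CUBIC)
        cv2.imwrite('pics/'+fn,im)
    return im
def w(cam,px,z):
    p=viewer.camera_params(cam); K=np.array([[p['fx'],0,p['cx']],[0,p['fy'],p['cy']],[0,0,1.]])
    u=cv2.undistortPoints(np.array(px,float).reshape(-1,1,2),K,np.array(p['dist'],float)).reshape(-1,2)
    T=np.array(p['pose']); z=np.broadcast_to(z,len(u)); out=[]
    for (a,b),zz in zip(u,z):
        d=T[:3,:3]@[a,-b,-1]; o=T[:3,3]; out.append(o+d*(zz-o[2])/d[2])
    return np.array(out)
def proj(cam,P):
    p=viewer.camera_params(cam); K=np.array([[p['fx'],0,p['cx']],[0,p['fy'],p['cy']],[0,0,1.]])
    T=np.array(p['pose']); q=(np.atleast_2d(P)-T[:3,3])@T[:3,:3]; q=q*[1,-1,-1]
    return cv2.projectPoints(q,np.zeros(3),np.zeros(3),K,np.array(p['dist'],float))[0].reshape(-1,2)
def down(yaw):  # tool y axis (jaw) at yaw+90: tool x along yaw
    return (R.from_euler('z',yaw)*R.from_euler('x',np.pi)).as_quat()
E
python3 - <<'E'
from h import *
for c in('top','scene'):
    snap(c,c+'0.png',s=1.25); p=viewer.camera_params(c); print(c,p['fx'],np.round(p['pose'],3).tolist())
s=env.read_state();print(s['orientation'],R.from_quat(s['orientation']).as_matrix().round(3).tolist(),s['time_s'])
E
```

```text
pics
top 470.29894392416685 [[0.0, 0.992, -0.127, 243.036], [-1.0, -0.0, -0.003, -103.226], [-0.003, 0.127, 0.992, 1707.442], [0.0, 0.0, 0.0, 1.0]]
scene 463.6005785474307 [[-0.165, -0.801, 0.575, 1420.75], [0.986, -0.141, 0.086, 33.951], [0.012, 0.582, 0.813, 1430.178], [0.0, 0.0, 0.0, 1.0]]
[ 9.73345462e-01  2.29342795e-01 -1.50983359e-04 -6.86696284e-04] [[0.895, 0.446, -0.001], [0.446, -0.895, 0.001], [0.0, -0.001, -1.0]] 0.1
```

View pics/top0.png

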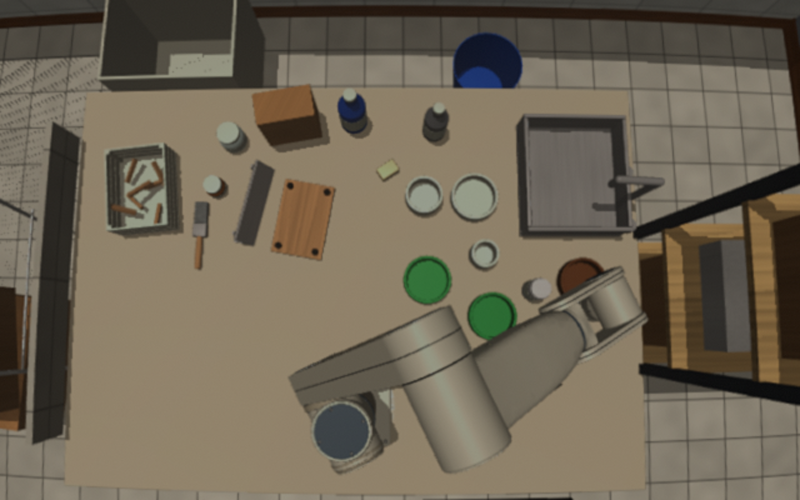

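View pics/scene0.png

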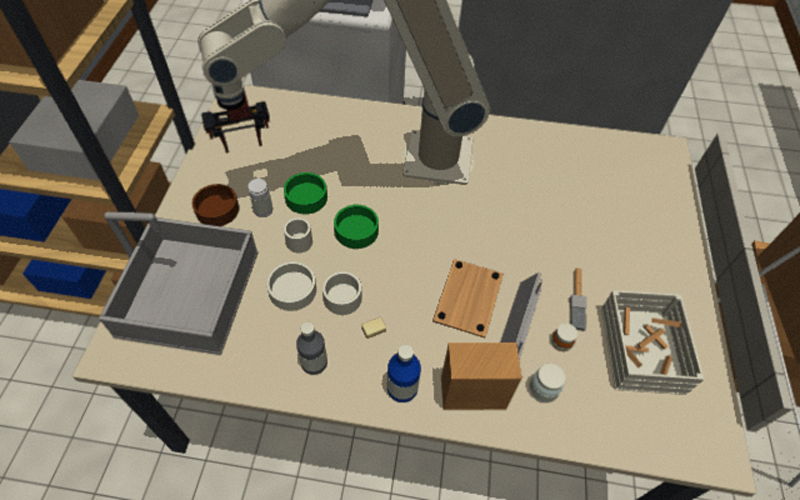

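The top view shows the white tubs near (474,196), (424,195) and (484,254), the board near (303,218), the rest near (254,203) and the soap at (388,170). A tall object at (538,288) isn't identified yet, so I'll enlarge that area.

Run:
```python
import cv2,numpy as np
t=cv2.imread('pics/raw_top0.png');s=cv2.imread('pics/raw_scene0.png')
a=cv2.resize(t[105:225,140:280],None,fx=5,fy=5,interpolation=cv2.INTER_CUBIC)
cv2.imwrite('pics/c1.png',a)
b=cv2.resize(t[120:260,290:490],None,fx=4,fy=4,interpolation=cv2.INTER_CUBIC);cv2.imwrite('pics/c2.png',b)
c=cv2.resize(s[130:290,140:340],None,fx=3.5,fy=3.5,interpolation=cv2.INTER_CUBIC);cv2.imwrite('pics/c3.png',c)
```

```text
(no output)
```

View pics/c1.png

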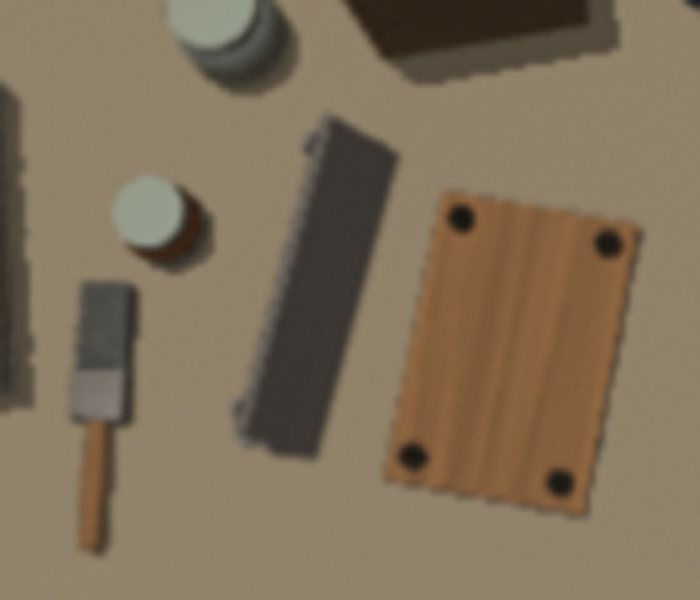

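View pics/c2.png

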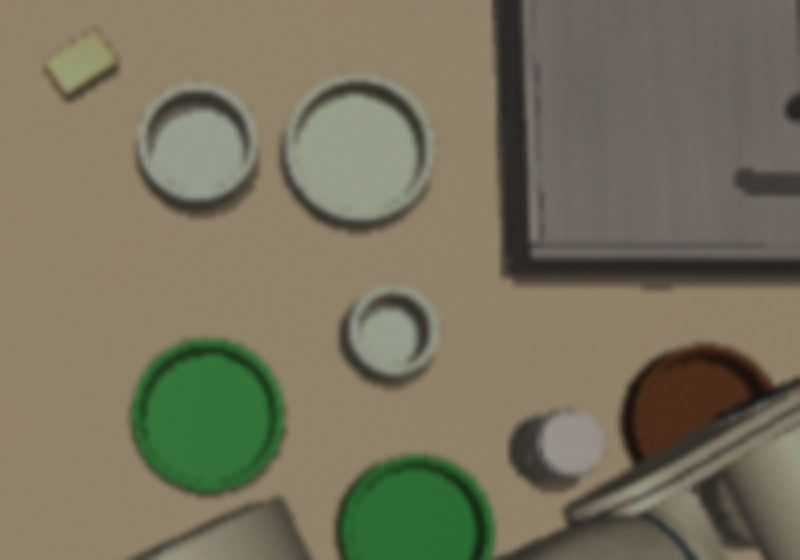

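View pics/c3.png

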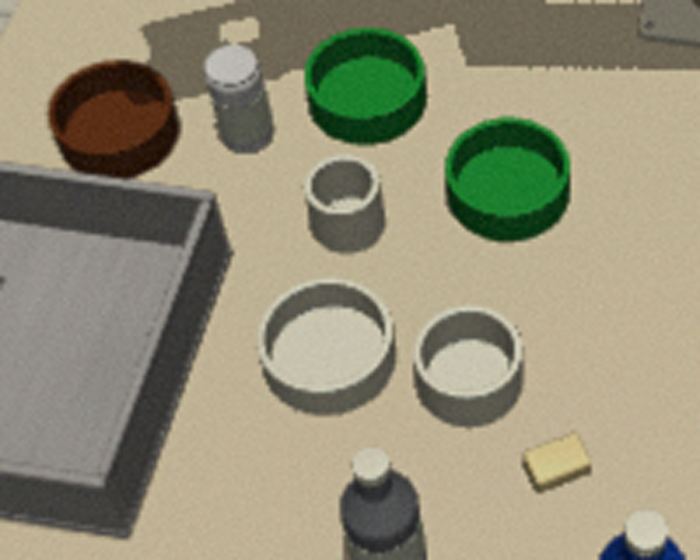

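The enlarged crops identify tubs a, b and c. Tub d is absent: the tall object is a capped shaker. Next I'll compute positions.

Run:
```python
from h import *
np.set_printoptions(suppress=True,precision=1)
def c1(l): return (np.array(l)+.5)/5-.5+[140,105]
def c2(l): return (np.array(l)+.5)/4-.5+[290,120]
def c3(l): return (np.array(l)+.5)/3.5-.5+[140,130]
b=w('top',c1([(443,192),(640,228),(587,516),(386,480)]),13);print('board',b.tolist(),b.mean(0),[np.linalg.norm(b[i]-b[i-1]) for i in range(4)])
f=w('top',c1([(461,218),(609,243),(560,482),(413,456)]),21);print('feet',f.mean(0),[np.linalg.norm(f[i]-f[i-1]) for i in range(4)])
for i in((1,2),(0,3)): d=f[i[0]]-f[i[1]];print(np.degrees(np.arctan2(d[1],d[0])))
r=w('top',c1([(398,155),(316,460),(335,115),(243,440)]),[0,0,78,78]);print('rest',r.tolist(),r[:2].mean(0),r[2:].mean(0),np.linalg.norm(r[0]-r[1]))
d=r[0]-r[1];print(np.degrees(np.arctan2(d[1],d[0])))
d=r[2]-r[3];print(np.degrees(np.arctan2(d[1],d[0])))
print('tubs top', w('top',c2([(358,152),(197,149),(390,334)]),[50,62,74]))
for n,l,z in(('a',[(284,152),(433,152),(358,77),(358,228)],50),('b',[(137,148),(257,148),(197,85),(197,212)],62),('c',[(345,332),(438,332),(392,286),(390,382)],74)):
  q=w('top',c2(l),z);print(n,np.linalg.norm(q[0]-q[1]))
print('tubs scene',w('scene',c3([(328,337),(469,353),(343,186)]),[50,62,74]))
s=w('top',c2([(45,65),(97,30),(118,63),(69,99)]),26);print('soap',s.tolist(),s.mean(0)); print('scene soap',w('scene',c3([(556,457)]),26))
print('pot',w('top',c1([(150,212)]),60),'brush',w('top',c1([(108,283),(92,552),(72,417),(132,420)]),15).tolist())
print('box',w('top',c1([(385,60),(345,0),(590,22)]),[150,150,150]).tolist(),w('scene',np.array([[443,346],[521,346],[443,402],[500,408]])/1.25,[100,100,0,0]))
print('jar',w('top',c1([(210,10)]),80))
```

```text
board [[657.6508234894719, 198.05273368315176, 13.0], [629.939003381792, 51.400988402792095, 13.0], [416.6301883903541, 87.36849940144602, 13.0], [442.8743821302594, 234.77092283305814, 13.0]] [536.8 142.9  13. ] [np.float64(217.89250830943124), np.float64(149.2470414026888), np.float64(216.31993065940495), np.float64(149.7205134194041)]
feet [538.2 144.1  21. ] [np.float64(179.24664609834736), np.float64(111.15294729768884), np.float64(179.47751708028457), np.float64(109.11357237294666)]
-10.627700460709642
-9.976672722867624
rest [[689.4137713052187, 235.04382382793938, 0.0], [459.2108604145053, 289.739163278926, 0.0], [698.8243260538336, 266.071819495233, 78.0], [463.53645245707065, 324.25277551865463, 78.0]] [574.3 262.4   0. ] [581.2 295.2  78. ] 236.61141210900286
-13.365436494611208
-13.889236440830166
tubs top [[ 594.3 -353.7   50. ]
 [ 594.3 -207.9   62. ]
 [ 426.8 -375.    74. ]]
a 134.71933205836262
b 107.15635855111415
c 81.92254677764127
tubs scene [[ 605.9 -347.9   50. ]
 [ 607.2 -203.2   62. ]
 [ 435.9 -373.7   74. ]]
soap [[680.6117242260846, -71.35939906313331, 26.0], [713.7276841002507, -119.12830430063732, 26.0], [682.4818850678369, -138.35503217773595, 26.0], [648.609145864581, -93.4098099287732, 26.0]] [ 681.4 -105.6   26. ]
scene soap [[ 687.  -101.9   26. ]]
pot [[632.6 403.4  60. ]] brush [[589.5635668834825, 446.6259983070614, 15.0], [389.56373345041993, 450.2658204346143, 15.0], [489.213758784534, 469.37142710563126, 15.0], [486.9308220482555, 424.148781227996, 15.0]]
box [[717.4932649176351, 216.38031537658992, 150.0], [760.7435688880716, 245.68902304455997, 150.0], [743.7247822257373, 75.34483966332932, 150.0]] [[753.2  89.  100. ]
 [719.3 282.9 100. ]
 [858.8 109.6  -0. ]
 [849.7 253.7   0. ]]
jar [[777.5 360.   80. ]]
```

```bash
cat >> h.py <<'E'
F=np.array([573.5,261.5,0]); A=np.radians(76.4)
X=np.array([np.cos(A),np.sin(A),0]); Y=np.array([-np.sin(A),np.cos(A),0]); Z=np.array([0,0,1.])
def rw(x,y,z): return F+x*X+y*Y+z*Z
def q(xx,yy,zz): return R.from_matrix(np.array([xx,yy,zz]).T).as_quat()
QP=[q(-Y,-X,-Z),q(Y,X,-Z)]  # placeholders jaw along X
QJ=[q(np.cross(s*Y,-Z),s*Y,-Z) for s in(1,-1)] # jaw along Y, down
def tilt(th,s):  # board angle th from +x; tool z = -u, jaw along n
    u=np.cos(th)*X+np.sin(th)*Z; n=-np.sin(th)*X+np.cos(th)*Z
    return u,n,q(np.cross(s*n,-u),s*n,-u)
E
python3 - <<'E'
from h import *
np.set_printoptions(suppress=True,precision=2)
for s in(0,1):
    print('push',s,[env.ik(rw(x,5,z),QJ[s]) for x,z in((-235,250),(-235,84),(-23,84))])
for s in(1,-1):
    for off in(0,-30,-60):
        for th in(65,90,120,150):
            u,n,Q=tilt(np.radians(th),s); print(s,off,th,env.ik(rw(off,5,8)+u*191,Q))
E
```

```text
push 0 [None, None, array([ 0.38,  0.71,  1.75, -0.  ,  0.68, -2.52])]
push 1 [array([ 0.04,  0.34,  1.91, -0.  ,  0.89,  0.28]), array([ 0.04,  0.63,  1.97, -0.  ,  0.54,  0.28]), array([ 0.38,  0.71,  1.75, -0.  ,  0.68,  0.62])]
1 0 65 [ 0.6   0.76  1.39 -0.29  1.33  2.53]
1 0 90 [ 0.41  0.55  1.69 -0.    0.9   2.22]
1 0 120 [0.09 0.52 1.95 0.85 0.68 1.22]
1 0 150 [-0.21  0.81  2.    1.41  1.07  0.38]
1 -30 65 [ 0.58  0.73  1.45 -0.31  1.3   2.52]
1 -30 90 [ 0.37  0.53  1.73 -0.    0.88  2.18]
1 -30 120 [0.03 0.51 1.97 0.85 0.7  1.17]
1 -30 150 [-0.27  0.81  2.    1.35  1.09  0.38]
1 -60 65 [ 0.55  0.7   1.51 -0.32  1.26  2.5 ]
1 -60 90 [ 0.33  0.51  1.77 -0.    0.86  2.14]
1 -60 120 [-0.02  0.51  1.98  0.84  0.72  1.12]
1 -60 150 [-0.33  0.81  2.    1.3   1.11  0.37]
-1 0 65 [ 0.6   0.76  1.39 -0.29  1.33 -0.61]
-1 0 90 [ 0.41  0.55  1.69 -0.    0.9  -0.92]
-1 0 120 [ 0.09  0.52  1.95  0.85  0.68 -1.93]
-1 0 150 None
-1 -30 65 [ 0.58  0.73  1.45 -0.31  1.3  -0.62]
-1 -30 90 [ 0.37  0.53  1.73 -0.    0.88 -0.96]
-1 -30 120 [ 0.03  0.51  1.97  0.85  0.7  -1.98]
-1 -30 150 None
-1 -60 65 [ 0.55  0.7   1.51 -0.32  1.26 -0.64]
-1 -60 90 [ 0.33  0.51  1.77 -0.    0.86 -1.  ]
-1 -60 120 [-0.02  0.51  1.98  0.84  0.72 -2.02]
-1 -60 150 None
```

Run:
```python
from h import *
np.set_printoptions(suppress=True,precision=2)
Q=QJ[1]
env.reach(rw(-235,5,300),Q); env.move_l(rw(-235,5,84))
print(env.move_l(rw(-60,5,84),rate=60,f_stop=15), env.read_state()['tool_pos'],env.read_state()['force'])
print(env.move_l(rw(-20,5,84),rate=30,f_stop=12))
s=env.read_state();d=s['tool_pos']-F;print(d@X,d@Y,s['force'],s['time_s'])
snap('scene','p1.png',(330,170,500,330),4)
```

```text
False [554.52 204.24  84.03] [-0.6  -1.01 -1.86]
False
-20.553130813779283 5.0547367807638635 [-0.81 -5.42 -0.79] 8.5167
```

View pics/p1.png

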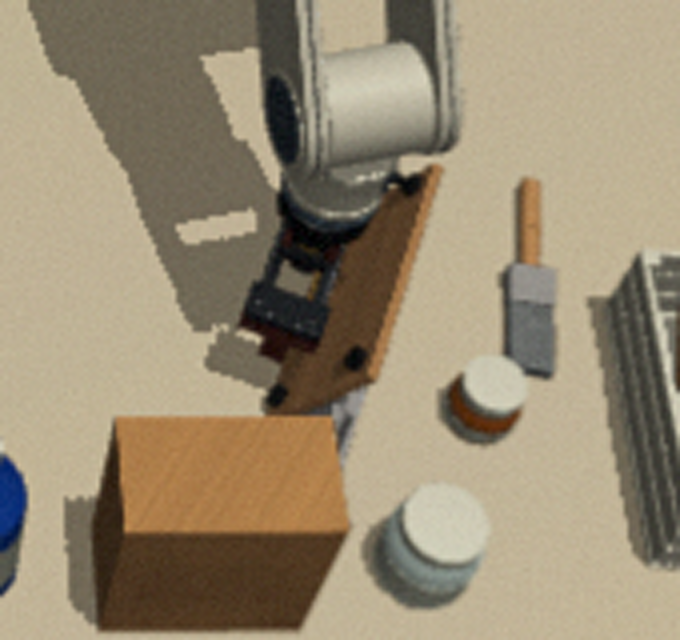

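Run:
```python
from h import *
np.set_printoptions(suppress=True,precision=1)
env.move_l(rw(-120,5,84)); env.move_l(rw(-160,5,300))
u,n,Q=tilt(np.radians(66),1)
snap('top','p2.png',(140,85,280,205),5)
pr=[rw(-3,y,2)+150*(np.cos(np.radians(65))*X+np.sin(np.radians(65))*Z) for y in(-105,115)]
print('pred top',((proj('top',pr)-[140,85])*5).tolist(),'scene',((proj('scene',pr)-[330,170])*4).tolist())
```

```text
pred top [[271.93977835409385, 202.68737736773573], [185.98448896015668, 508.1803059721764]] scene [[374.5145505383, 374.0135741698509], [441.56471038814766, 159.96080555848425]]
```

View pics/p2.png

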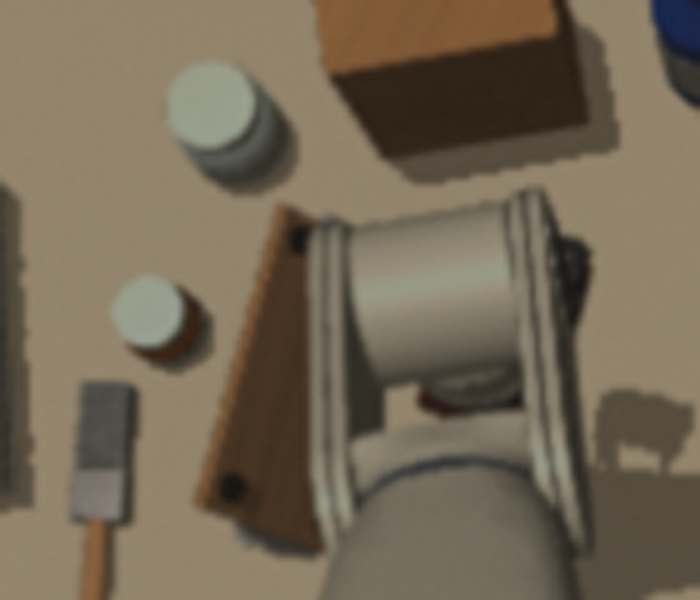

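Run:
```python
from h import *
np.set_printoptions(suppress=True,precision=1)
u,n,Q=tilt(np.radians(66),1); P=rw(0,6,0)+8*n
env.reach(P+2*n+u*300,Q)
print(env.move_l(P+2*n+u*209,rate=80,f_stop=8), env.read_state()['force'])
print(set_gripper(0), env.read_state()['width'],env.read_state()['force'])
s=env.read_state(); print((s['tool_pos']-F)@X,(s['tool_pos']-F)@Z)
print(env.move_l(s['tool_pos']+u*12,rate=40), env.read_state()['width'],env.read_state()['force'])
snap('scene','p3.png',(330,130,530,330),3)
print(env.read_state()['time_s'])
```

```text
False [ 0.2 -0.5  0.8]
False 12.519175558462722 [-0.2 -0.1 -1.8]
75.72567586916986 194.55639947213353
False 12.518709368893017 [ 0.5  0.4 -3.7]
15.7917
```

View pics/p3.png

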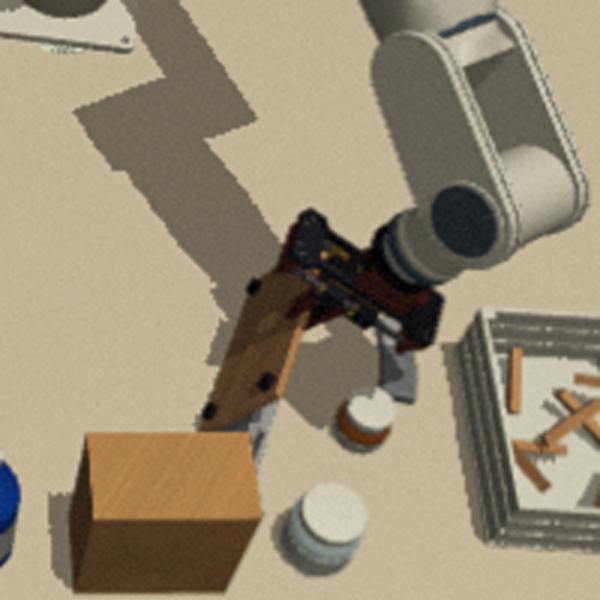

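Run:
```python
from h import *
np.set_printoptions(suppress=True,precision=1)
for th,off in((66,-25),(80,-35),(94,-45),(108,-45),(122,-45),(136,-45),(149,-45)):
    u,n,Q=tilt(np.radians(th),1)
    env.move_l(rw(off,6,22)+u*209,rot=Q,rate=70)
print(env.read_state()['width'],env.read_state()['force'])
p=env.read_state()['tool_pos']
print(env.move_l(p-[0,0,20],rate=20,f_stop=4),env.read_state()['tool_pos']-p)
set_gripper(50)
p=env.read_state()['tool_pos']; env.move_l(p+u*110,rate=80)
p=env.read_state()['tool_pos']; env.move_l(p+[0,0,150]+X*-40)
env.reach(np.array([430,-250,330]),QJ[1])
print(env.read_state()['time_s'])
im=snap('top','p4.png',(140,85,440,310),2.66)
snap('scene','p4s.png')
```

```text
12.68058578162393 [ 0.3 -0.1 -3.2]
True [ -0.2  -0.  -16.8]
26.9583
```

View pics/p4.png

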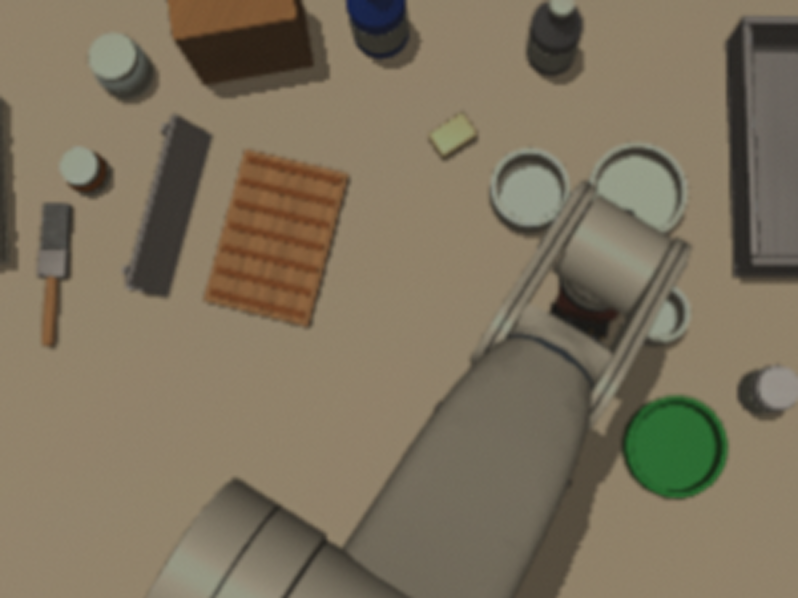

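Step 1 is done: the board lies ribs up, with corners in this crop at (246,151), (349,174), (309,326) and (206,299). Next is tub a.

```bash
cat >> h.py <<'E'
def jaw(phi):  # pointing down, jaw along phi; try both signs
    d=np.array([np.cos(phi),np.sin(phi),0]); return [q(np.cross(s*d,-Z),s*d,-Z) for s in(1,-1)]
def pick(c,r,tipz,phi,open_=44,up=250):
    d=np.array([np.cos(phi),np.sin(phi),0]); p=np.array([c[0],c[1],0])-r*d
    cand=[Q for Q in jaw(phi) if env.ik(p+[0,0,80+tipz],Q) is not None]
    j=env.read_state()['qpos'][5]
    Q=min(cand,key=lambda Q:abs(env.ik(p+[0,0,80+tipz],Q)[5]))
    set_gripper(open_); env.reach(p+[0,0,up],Q)
    hit=env.move_l(p+[0,0,80+tipz],rate=100,f_stop=8)
    set_gripper(0); wd=env.read_state()['width']; env.move_l(p+[0,0,up],rate=100)
    s=env.read_state(); print('pick hit',hit,'w',wd,s['width'],'f',s['force'].round(1),'t',s['time_s'])
    return phi
def place(c,r,tipz,phi,up=250,open_=30,sgn=None):
    """tipz = fingertip z when tub just touches; lower 4 beyond with f_stop"""
    d=np.array([np.cos(phi),np.sin(phi),0]); p=np.array([c[0],c[1],0])-r*d
    j=env.read_state()['qpos'][5]
    cand=[(abs(env.ik(p+[0,0,80+tipz],Q)[5]-j),i) for i,Q in enumerate(jaw(phi)) if env.ik(p+[0,0,80+tipz],Q) is not None]
    Q=jaw(phi)[min(cand)[1]]
    env.reach(p+[0,0,up],Q); env.move_l(p+[0,0,80+tipz+8],rate=100,f_stop=10)
    hit=env.move_l(p+[0,0,80+tipz-4],rate=25,f_stop=4)
    s=env.read_state(); print('place hit',hit,'tipz',s['tool_pos'][2]-80,'want',tipz,'f',s['force'].round(1))
    set_gripper(open_); env.move_l(s['tool_pos']*[1,1,0]+[0,0,up],rate=120); print('t',env.read_state()['time_s'])
E
python3 - <<'E'
from h import *
np.set_printoptions(suppress=True,precision=1)
b=w('top',(np.array([(246,151),(349,174),(309,326),(206,299)])+.5)/2.66-.5+[140,85],18)
print(b,[np.linalg.norm(b[i]-b[i-1]) for i in range(4)])
c=b.mean(0); l=(b[0]+b[1]-b[2]-b[3])[:2]; l/=np.linalg.norm(l); print(c,l,np.degrees(np.arctan2(l[1],l[0])))
ta=c[:2]-38*l; print('target a',ta)
np.save('board.npy',np.array([c[:2],l])); np.save('ta.npy',ta)
a=np.array([599,-351])
pick(a,64,16,np.arctan2(a[1],a[0]))
snap('top','p5.png')
place(ta,64,16+21,np.arctan2(ta[1],ta[0]))
env.reach(np.array([430,-250,330]),QJ[1])
snap('top','p5.png',(140,85,440,310),2.66)
snap('scene','p5s.png',(330,170,500,330),4)
E
```

```text
[[662.2 182.6  18. ]
 [629.1  38.8  18. ]
 [418.1  91.   18. ]
 [455.1 232.9  18. ]] [np.float64(213.11778291962997), np.float64(147.48105873355098), np.float64(217.35840136042705), np.float64(146.6265187174462)]
[541.2 136.3  18. ] [ 1.  -0.2] -13.770840971484928
target a [504.2 145.4]
pick hit False w 8.949484471216241 8.588635033116919 f [ 0.2 -0.2 -2.1] t 32.1
place hit True tipz 36.830510156188666 want 37 f [-0.5 -0.3  3. ]
t 37.4167
```

View pics/p5.png

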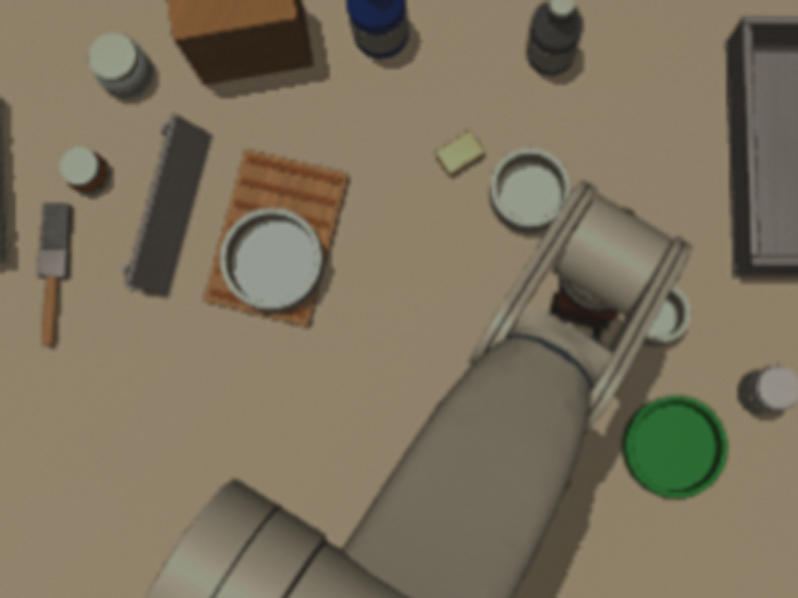

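Tub a stands on the board at crop (272,259). The soap has been knocked to (460,153), and b is unmoved. Next I'll nest b.

Run:
```python
from h import *
np.set_printoptions(suppress=True,precision=1)
ta=np.load('ta.npy'); m=w('top',[(272/2.66+140,259/2.66+85)],71); print('a measured',m,'cmd',ta)
b=np.array([600,-206])
pick(b,50,62-15,np.arctan2(b[1],b[0]))
place(ta,50,62-15+27,np.arctan2(ta[1],ta[0]),open_=26)
env.reach(np.array([430,-150,360]),QJ[1])
snap('top','p6.png',(140,85,440,310),2.66)
snap('scene','p6s.png',(330,130,500,290),3)
im=np.hstack([cv2.resize(cv2.imread('pics/raw_p6.png')[140:215,200:280],(400,375)),cv2.resize(cv2.imread('pics/raw_p6s.png')[185:275,335:425],(375,375))])
cv2.imwrite('pics/p6c.png',im)
```

```text
a measured [[500.9 134.3  71. ]] cmd [504.2 145.4]
pick hit False w 9.273902722140228 9.334111341859371 f [ 0.1  0.2 -1.8] t 43.4833
place hit True tipz 101.64055521366276 want 74 f [ 0.6 -2.9  5. ]
t 47.0917
```

View pics/p6c.png

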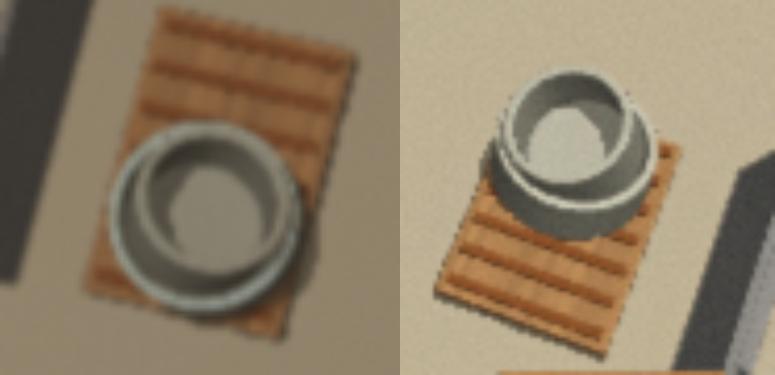

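Run:
```python
from h import *
a=cv2.resize(cv2.imread('pics/raw_p6.png')[155:210,215:267],(400,423),interpolation=cv2.INTER_CUBIC)
b=cv2.resize(cv2.imread('pics/raw_p6s.png')[195:250,350:402],(400,423),interpolation=cv2.INTER_CUBIC)
cv2.imwrite('pics/p6d.png',cv2.convertScaleAbs(np.hstack([a,b]),alpha=1.3))
```

```text
(no output)
```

View pics/p6d.png

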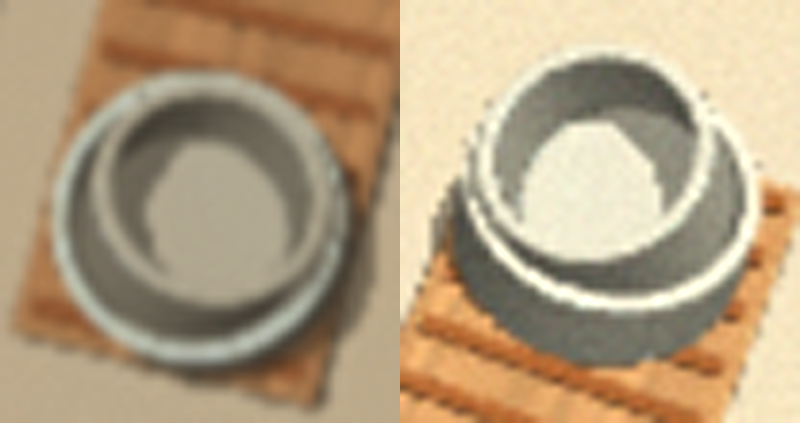

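Run:
```python
from h import *
from scipy.optimize import least_squares
np.set_printoptions(suppress=True,precision=1)
print('a rim top',w('top',[(241.1,183.1)],71),'scene',w('scene',[(377.6,219.4)],71))
t=np.linspace(0,2*np.pi,181)
def ext(cam,c,z,r,rot=None):
    P=np.c_[c[0]+r*np.cos(t),c[1]+r*np.sin(t),0*t+z]; p=proj(cam,P); return np.array([p[:,0].min(),p[:,0].max(),p[:,1].min(),p[:,1].max()])
for c in((504,145),(501,134),(506,138)): print(c,'top',ext('top',c,71,68),'scene',ext('scene',c,71,68))
f=400/52
print('seen top',222.0,260.25,164.4,'scene',350+65/f,350+360/f,'bot',195+310/f)
# fit tilted b
def circ(v):
    n=R.from_rotvec([v[3],v[4],0]); return n.apply(np.c_[54*np.cos(t),54*np.sin(t),0*t])+v[:3]
obs=np.array([215+92/f,215+332/f,155+85/f,155+308/f,350+78/f,350+312/f,195+47/f,195+262/f])
def res(v):
    o=[]
    for cam in('top','scene'):
        p=proj(cam,circ(v)); o+=[p[:,0].min(),p[:,0].max(),p[:,1].min(),p[:,1].max()]
    return np.array(o)-obs
s=least_squares(res,[504,135,90,0,0]);print(s.x[:3],np.degrees(s.x[3:]),s.fun)
```

```text
a rim top [[498.3 138.4  71. ]] scene [[505.4 146.8  71. ]]
(504, 145) top [220.1 258.5 162.6 200.6] scene [357.6 396.6 203.1 235.7]
(501, 134) top [223.2 261.6 163.4 201.5] scene [354.6 393.5 202.  234.5]
(506, 138) top [222.1 260.4 162.  200.1] scene [355.6 394.6 203.2 235.9]
seen top 222.0 260.25 164.4 scene 358.45 396.8 bot 235.3
[503.9 133.1  93.7] [-2.3  8.4] [-0.6 -1.1 -0.2  0.4 -1.2 -0.4 -0.2  0.2]
```

a measures about (503,142) and b's rim centre about (504,133). b is tilted about 8° and caught on a's near rim, so it seems to have sagged in the one-sided grip. I'll regrasp it centrally by spreading the fingers inside its bore.

```bash
cat >> h.py <<'E'
def pickin(c,tipz,phi,up=250,clos=20):
    p=np.array([c[0],c[1],0]); Q=min([Q for Q in jaw(phi) if env.ik(p+[0,0,80+tipz],Q) is not None],key=lambda Q:abs(env.ik(p+[0,0,80+tipz],Q)[5]))
    set_gripper(clos); env.reach(p+[0,0,up],Q); hit=env.move_l(p+[0,0,80+tipz],rate=100,f_stop=6)
    z=env.read_state()['tool_pos'][2]-80
    set_gripper(88); wd=env.read_state()['width']; env.move_l(p+[0,0,up],rate=60)
    s=env.read_state(); print('pickin hit',hit,'tipz',z,'w',wd,s['width'],'f',s['force'].round(1),'t',s['time_s'])
def placein(c,tipz,phi,up=250,tol=6,clos=30):
    p=np.array([c[0],c[1],0]); j=env.read_state()['qpos'][5]
    cand=[(abs(env.ik(p+[0,0,80+tipz],Q)[5]-j),i) for i,Q in enumerate(jaw(phi)) if env.ik(p+[0,0,80+tipz],Q) is not None]
    env.reach(p+[0,0,up],jaw(phi)[min(cand)[1]])
    hit=env.move_l(p+[0,0,80+tipz+10],rate=60,f_stop=4)
    if not hit: hit=env.move_l(p+[0,0,80+tipz-4],rate=20,f_stop=4)
    s=env.read_state(); z=s['tool_pos'][2]-80; print('placein hit',hit,'tipz',z,'want',tipz,'f',s['force'].round(1),'w',s['width'])
    if abs(z-tipz)>tol: print('EARLY - not released'); return False
    set_gripper(clos); env.move_l(s['tool_pos']*[1,1,0]+[0,0,up],rate=120); print('t',env.read_state()['time_s']); return True
E
python3 - <<'E'
from h import *
phi=np.arctan2(132,500)
pickin((500,132),60,phi)
snap('top','p7.png'); snap('scene','p7s.png')
a=cv2.imread('pics/raw_p7.png')[140:220,190:290]; b=cv2.imread('pics/raw_p7s.png')[165:265,325:425]
cv2.imwrite('pics/p7c.png',np.hstack([cv2.resize(a,(400,320)),cv2.resize(b,(320,320))]))
E
```

```text
pickin hit False tipz 60.51909253949566 w 63.36753315112803 63.08984986675116 f [-0.4 -0.3 -1.7] t 53.875
```

View pics/p7c.png

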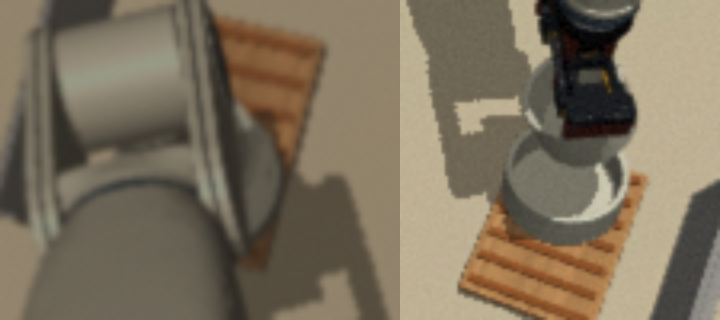

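Run:
```python
from h import *
phi=np.arctan2(132,500)
ok=placein((503,142.5),55,phi,tol=11)
if ok: env.reach(np.array([430,-150,360]),QJ[1])
snap('top','p8.png'); snap('scene','p8s.png')
a=cv2.imread('pics/raw_p8.png')[145:215,205:275]; b=cv2.imread('pics/raw_p8s.png')[180:250,340:410]
cv2.imwrite('pics/p8c.png',np.hstack([cv2.resize(i,(400,400),interpolation=cv2.INTER_CUBIC) for i in(a,b)]))
```

```text
placein hit True tipz 80.98558076493208 want 55 f [-0.2 -0.9  1.1] w 63.252722466083476
EARLY - not released
```

View pics/p8c.png

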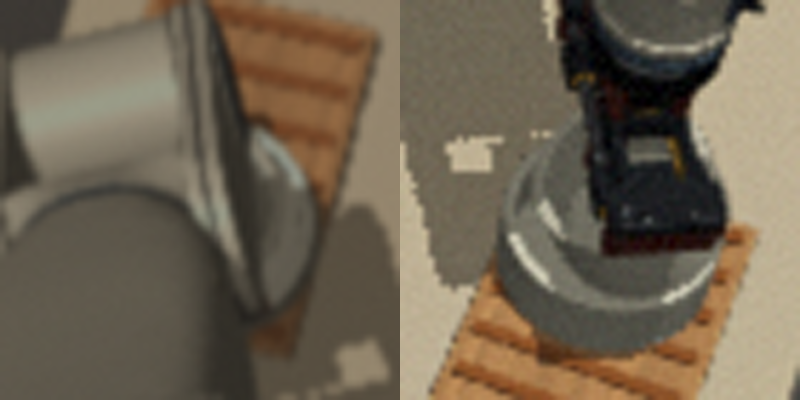

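Run:
```python
from h import *
phi=np.arctan2(132,500); r=np.array([np.cos(phi),np.sin(phi),0]); t=np.array([-np.sin(phi),np.cos(phi),0])
base=np.array([503,142.5,0])
for k,(dt,dr) in enumerate(((6,0),(11,0),(9,-5),(9,5))):
    p=base+dt*t+dr*r
    z=env.read_state()['tool_pos'][2]
    env.move_l(env.read_state()['tool_pos']+[0,0,6],rate=60); env.move_l(p+[0,0,env.read_state()['tool_pos'][2]],rate=60); env.hold(.2)
    hit=env.move_l(p+[0,0,80+50],rate=30,f_stop=4); s=env.read_state()
    print(dt,dr,hit,s['tool_pos'][2]-80,s['force'].round(1),s['width'],s['time_s'])
    if s['tool_pos'][2]-80<66: break
snap('scene','p9s.png')
```

```text
6 0 True 83.91015764251517 [-0.1  0.5  1.9] 63.0745617233526 56.75
11 0 True 85.78508703555124 [0.  0.5 2.7] 63.45354382134374 57.8917
9 -5 True 82.09101009095122 [ 0.7 -0.   3.3] 63.54001475604881 59.1833
9 5 True 86.1079641572172 [-0.8 -0.2  1.3] 63.33264525001983 60.3
```

Run:
```python
from h import *
s=env.read_state(); env.move_l(s['tool_pos']*[1,1,0]+[0,0,260],rate=120)
c=np.array([580,-200]); phi=np.arctan2(c[1],c[0])
placein(c,32,phi,tol=40,clos=20)
pickin(c,14,phi); 
snap('scene','p9s.png')
px=proj('scene',[[c[0],c[1],200]])[0].astype(int); print(px)
b=cv2.imread('pics/raw_p9s.png'); x,y=px; cv2.imwrite('pics/p9c.png',cv2.resize(b[max(0,y-50):y+70,x-60:x+60],(480,480),interpolation=cv2.INTER_CUBIC))
```

```text
placein hit True tipz 31.40919477409183 want 32 f [0.1 1.4 4.1] w 63.5115549888922
t 66.9833
pickin hit False tipz 14.634001586644402 w 57.96346326436382 58.331507135863426 f [-0.4 -0.8 -1.2] t 72.6083
[274 201]
```

View pics/p9c.png

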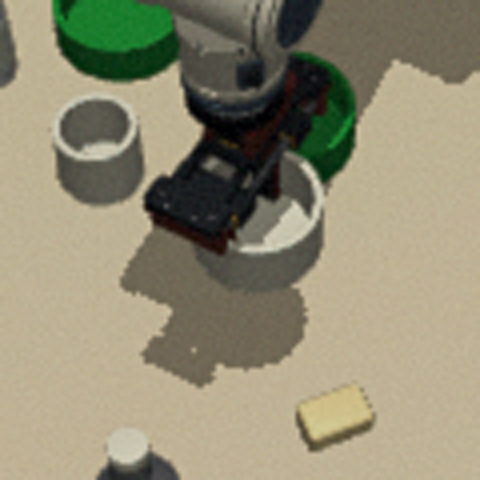

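Run:
```python
from h import *
c=np.array([580,-200.]); phi=np.arctan2(c[1],c[0]); t=np.array([-np.sin(phi),np.cos(phi)])
placein(c,14.6,phi,tol=40,clos=20,up=170)
c=c+7.6*t
pickin(c,14,phi,up=170)
np.save('cb.npy',c)
```

```text
placein hit True tipz 13.932261553614808 want 14.6 f [-0.8  0.5  4.5] w 58.724638642599444
t 75.875
pickin hit False tipz 14.421661520309698 w 65.0138498953173 65.02157368129295 f [-0.3 -0.5 -1.5] t 79.45
```

Width 65 means b is centred and upright in the grip. Now I'll place it.

Run:
```python
from h import *
a=np.array([503,142.5]); phi=np.arctan2(a[1],a[0])
s=env.read_state(); env.move_l(s['tool_pos']*[1,1,0]+[0,0,260],rate=150)
ok=placein(a,41.4,phi,tol=5,up=260)
if not ok:
  d=np.array([np.cos(phi),np.sin(phi),0]); t=np.array([-d[1],d[0],0])
  for dt,dr in((4,0),(-4,0),(0,4),(0,-4),(8,0),(-8,0),(5,5),(-5,5),(5,-5),(-5,-5)):
    z=env.read_state()['tool_pos'][2]; p=np.r_[a,0]+dt*t+dr*d
    env.move_l(env.read_state()['tool_pos']+[0,0,5]); env.move_l(p+[0,0,z+5]); env.hold(.2)
    hit=env.move_l(p+[0,0,117.4],rate=30,f_stop=4); s=env.read_state(); print(dt,dr,hit,s['tool_pos'][2]-80,s['force'].round(1),s['width'],s['time_s'])
    if s['tool_pos'][2]-80<46: set_gripper(30); env.move_l(s['tool_pos']+[0,0,150]); break
```

```text
placein hit True tipz 40.858813323837296 want 41.4 f [-1.2 -0.1  5. ] w 65.10922124407324
t 85.8583
```

Run:
```python
from h import *
c=np.array([432,-374.5]); phi=np.arctan2(c[1],c[0])
s=env.read_state(); env.reach(np.array([460,-100,300]),s['orientation'])
snap('top','pc.png')
pickin(c,16,phi,up=180,clos=6)
```

```text
pickin hit False tipz 16.451128385339786 w 34.73349200894351 34.45518529985773 f [ 0.2 -0.7 -0.7] t 91.7417
```

Run:
```python
from h import *
c=np.array([432,-374.5]); phi=np.arctan2(c[1],c[0]); t=np.array([-np.sin(phi),np.cos(phi),0])
p=np.r_[c,0]
env.move_l(p+[0,0,80+22],rate=80); print(env.move_l(p+[0,0,80+12],rate=20,f_stop=4),env.read_state()['tool_pos'][2]-80)
set_gripper(6); env.move_l(p+[0,0,97],rate=50)
o=0;best=None
for o in(5,-5,0):
    env.move_l(p+o*t+[0,0,97],rate=60,f_stop=5); set_gripper(88); print(o,env.read_state()['width'],env.read_state()['force'].round(1)); 
    if env.read_state()['width']>36.3: break
    set_gripper(6)
print(env.read_state()['time_s'])
```

```text
True 16.02752875007772
5 35.213294025260424 [ 0.2  0.3 -1.5]
-5 24.192452373843796 [-0.5 -0.9 -1. ]
0 29.326024622728262 [-0.2  0.5 -1.1]
98.075
```

Run:
```python
from h import *
c=np.array([432,-374.5]); phi=np.arctan2(c[1],c[0]); t=np.array([-np.sin(phi),np.cos(phi),0])
p=np.r_[c,0]
for o in(8,11,14):
    set_gripper(6); env.move_l(p+o*t+[0,0,97],rate=60,f_stop=5); set_gripper(88); w_=env.read_state()['width']; print(o,w_,env.read_state()['force'].round(1)); 
    if w_>36.3: break
print(env.read_state()['time_s'])
```

```text
8 32.9787836122716 [ 0.5  0.4 -1.5]
11 29.18470244466111 [-0.3 -0.6 -0.4]
14 25.171848584576978 [ 0.5  0.4 -0.9]
102.2333
```

Run:
```python
from h import *
c=np.array([432,-374.5]); phi=np.arctan2(c[1],c[0]); t=np.array([-np.sin(phi),np.cos(phi),0])
p=np.r_[c,0]+5.1*t
set_gripper(6); env.move_l(p+[0,0,96],rate=60,f_stop=5); set_gripper(88); print(env.read_state()['width'])
env.move_l(p+[0,0,280],rate=120); s=env.read_state(); print(s['width'],s['force'].round(1))
a=np.array([503,142.5]); phi=np.arctan2(a[1],a[0])
ok=placein(a,16+33,phi,tol=5,up=280,clos=10)
if not ok:
  d=np.array([np.cos(phi),np.sin(phi),0]); t=np.array([-d[1],d[0],0])
  for dt,dr in((4,0),(-4,0),(0,4),(0,-4),(5,5),(-5,5),(5,-5),(-5,-5)):
    z=env.read_state()['tool_pos'][2]; p=np.r_[a,0]+dt*t+dr*d
    env.move_l(env.read_state()['tool_pos']+[0,0,5]); env.move_l(p+[0,0,z+5]); env.hold(.2)
    hit=env.move_l(p+[0,0,125],rate=30,f_stop=4); s=env.read_state(); print(dt,dr,hit,s['tool_pos'][2]-80,s['force'].round(1),s['width'],s['time_s'])
    if s['tool_pos'][2]-80<54: set_gripper(10); env.move_l(s['tool_pos']+[0,0,150]); break
s=env.read_state(); print(s['time_s'])
```

```text
34.564007673021464
34.739351723751916 [-0.2  0.2 -0.7]
placein hit True tipz 48.726500854248684 want 49 f [-0.3  0.4  4.2] w 34.23808540279206
t 112.075
112.075
```

Run:
```python
from h import *
np.set_printoptions(suppress=True,precision=1)
env.reach(np.array([400,-350,330]),QJ[1])
out=[];ims={}
for cam in('top','scene'):
    im=snap(cam,'s_'+cam+'.png'); ims[cam]=im
    P=proj(cam,[[670,-120,26]])[0]
    hsv=cv2.cvtColor(im,cv2.COLOR_BGR2HSV); m=cv2.inRange(hsv,(22,75,120),(36,255,255))
    yy,xx=np.mgrid[:400,:640]; m[(abs(xx-P[0])>40)|(abs(yy-P[1])>40)]=0
    n,l,st,ce=cv2.connectedComponentsWithStats(m); k=1+np.argmax(st[1:,4]) 
    rc=cv2.minAreaRect(np.argwhere(l==k)[:,::-1].astype(np.float32)); bx=cv2.boxPoints(rc)
    print(cam,ce[k],st[k],'world',w(cam,[ce[k]],20),w(cam,bx,26).tolist())
a=ims['top'][135:215,205:285]; b=ims['scene'][175:275,330:430]; 
cv2.imwrite('pics/fin1.png',np.hstack([cv2.resize(i,(400,400),interpolation=cv2.INTER_CUBIC) for i in(a,b)]))
bd=np.load('board.npy'); print('soap target',bd[0]+72*bd[1], env.read_state()['time_s'])
```

```text
top [316.5 138.2] [311 134  11  12  31] world [[ 673.3 -128.8   20. ]] [[676.6386725840734, -107.11221845568438, 26.0], [690.0012186740005, -126.61606104963286, 26.0], [659.5505738858367, -146.2798647269862, 26.0], [646.2594195765178, -126.80472629885027, 26.0]]
scene [297.2 253.6] [288 247  19  14 163] world [[ 659.3 -111.4   20. ]] [[662.403279540772, -144.37893264366647, 26.000000000000227], [627.33893487641, -96.1370038569261, 26.0], [661.3781080209026, -76.24137162801213, 26.0], [695.6411393380213, -124.04444476271169, 26.000000000000227]]
soap target [611.1 119.2] 114.0083
```

View pics/fin1.png

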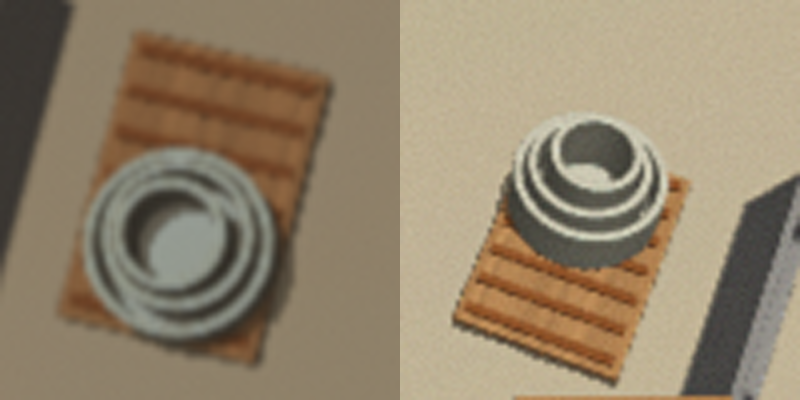

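The board hasn't moved and the three tubs are concentrically nested. The soap is at about (660,-112) with its short axis at about 30°.

Run:
```python
from h import *
c=np.array([660.5,-111.5])
bd=np.load('board.npy'); T=bd[0]+75*bd[1]; print(T)
pick(c,0,6,np.radians(30.5),open_=76,up=230)
s=env.read_state()
if 36<s['width']<46:
    place(T,0,6+21,np.arctan2(bd[1][1],bd[1][0])+np.pi/2,up=230,open_=64)
    env.reach(np.array([400,-350,330]),QJ[1]); env.hold(.5)
    for cam in('top','scene'):
        im=snap(cam,'f_'+cam+'.png')
        hsv=cv2.cvtColor(im,cv2.COLOR_BGR2HSV); m=cv2.inRange(hsv,(20,55,110),(38,255,255))
        P=proj(cam,[[T[0],T[1],47]])[0]; yy,xx=np.mgrid[:400,:640]; m[(abs(xx-P[0])>16)|(abs(yy-P[1])>16)]=0
        print(cam,P,m.astype(bool).sum(),np.argwhere(m)[:,::-1].mean(0),w(cam,[np.argwhere(m)[:,::-1].mean(0)],42))
```

```text
[613.99856109 118.4636676 ]
pick hit False w 40.17830517950046 39.98721608862814 f [ 0.2 -0.2 -0.7] t 120.325
place hit True tipz 26.762849401361876 want 27 f [0.2 0.5 4.7]
t 124.725
top [248.19077551 152.46050866] 173 [248.79768786 152.29479769] [[615.72322239 116.93531788  42.        ]]
scene [365.86402003 248.36262829] 216 [363.54166667 251.74537037] [[625.57753252 112.17545394  42.        ]]
```

Run:
```python
from h import *
for n,(x0,y0,x1,y1) in(('top',(218,164,264,208)),('scene',(355,198,400,245))):
    a,b=[cv2.GaussianBlur(cv2.imread(f'pics/raw_{p}_{n}.png')[y0:y1,x0:x1],(3,3),0).astype(int) for p in'sf']; print(n,abs(a-b).mean(),(abs(a-b).max(2)>40).sum())
workorder.sign_off(); print(env.read_state()['time_s'])
```

```text
top 0.2425889328063241 0
scene 1.787391646966115 25
the job is handed in; nothing more can be done
the job is handed in; nothing more can be done
```

The job is done and handed in at about 126 s of the 200 s limit. The system gave no verdict.

**What I did**
- **Board:** I pushed it up the rest, gripped its top edge, swung it over and set it down on its feet, ribs up.
- **Tubs:** I stood tub a towards the end of the board nearer the robot, then nested b and c inside it. Tub d was not in the scene.
- **Soap:** I laid it at the far end of the board. It had been knocked aside partway through, so I found it again first.

**Last checks**
- **Board and nesting:** pictures taken just before the soap showed the board unmoved and the tubs nested concentrically. b and c each touched down within 1 mm of the height expected for fully seated.
- **Soap:** the grip width read 40.0 mm, and it touched down within 0.3 mm of the height expected for lying flat on the ribs. I confirmed its final position only by colour detection in the two cameras, because my picture views were used up.
- **Stack after the soap:** the top camera showed no change. The scene camera differed in 25 pixels near the soap end, probably the soap itself, though I did not look into it.

**What went wrong or disagreed**
- **First try at b:** it ended up tilted on a's rim. I set it down on the counter, picked it up again from inside, and it then seated properly.
- **Cameras:** the two disagreed by about 5–12 mm on several positions, including about 10 mm on the soap's final place. That is well inside its limits.
- **Bystanders:** I steered clear of the brush and pot but did not measure them again at the end.

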